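Square an amplifier board in the board vise and close the jaw on it

TASK

Set up the amplifier board for soldering: push it along the bed of the board vise until it sits square in the corner, flush against both the end stop and the fixed jaw, and slide the moving jaw up against it so that it is held between the jaws with no play. Push only, with the fingertips or the outside of the fingers: do not grip or lift the board or the jaw. Leave everything else on the bench where it is.

Things in the scene. Friction and masses are not known exactly. Their poses are not given: they have to be found in the camera images.
- vise: Low board vise fixed on the bench: grey flat bed, 220 (x) by 335 (y) mm, from x = -120 to 100 and y = -180 to 155 mm, its top 16 mm above the bench. Origin on the bench surface. x points to the end stop (roughly away from the robot), y to the fixed jaw (robot's left), z up. With the amplifier board square in the corner the board's origin is at x = 42, y = 75 mm here.
- end_stop (a point): Middle of the end stop's working face (axes as the vise's; the face looks to -x): a steel bar along the far edge of the bed, 215 mm long (y), 15 mm thick, 14 mm high above the bed; this point is at x = 82, y = 17.5, z = 23 mm in the vise's frame.
- fixed_jaw (a point): Middle of the fixed jaw's working face (axes as the vise's; the face looks to -y): aluminium block with a black pad, 165 mm long (x), 25 mm thick, 28 mm high above the bed; this point is at x = -2.5, y = 125, z = 30 mm in the vise's frame.
- module: Amplifier board, loose on the bed: green board with capacitors, coil and terminal block on a finned aluminium heatsink, a block 80 (x) by 100 (y) by 24 mm high with upright sides to push on; parts on top end 50 mm above its underside. 0.25 to 0.5 kg; slides at 1 to 4 N. Origin: centre of the underside. Starts clear of the stops, its x within 17 degrees of the vise's x.
- jaw_pad (a point): Middle of the moving jaw's working face (black pad, looks to +y, axes as the vise's). Aluminium block 160 mm long (x, this point +-80), 35 mm thick (from this face back to its flat outer face at y = -35 mm), top 28 mm above the bed and 14 mm above this point. Slides along the vise's y in two slots; this point is at x = -5, z = 30 mm in the vise's frame.
- jaw (a joint): Travel of the moving jaw in m along the vise's +y: 0 fully open (working face at y = -100 mm of the vise), growing towards the fixed jaw, 0.2 at its end. It slides with about 3 N and stays where it is left. It is 0.125 when the amplifier board is held, square, between the jaws.
- spool_tall: Bystander: solder spool standing on its flange, 56 mm across, 48 mm high; origin at the centre of its underside.
- spool_flat: Bystander: solder spool on its flange, 56 mm across, 26 mm high; origin at the centre of its underside.
- flux_jar: Bystander: small amber glass jar with black cap, 40 mm across, 36 mm high; origin at the centre of its underside.
- tweezers: Bystander: steel tweezers lying flat, 120 mm long (x), 10 mm high; origin underneath, near the middle.
- screwdriver: Bystander: screwdriver lying along its x, 160 mm long; origin underneath, near the middle.
- meter: Bystander: orange hand multimeter lying on its back, 190 (x) by 90 (y) by 48 mm; origin at the centre of its underside.
- parts_tray: Bystander: small grey open tray of parts, 110 (x) by 75 (y) by 22 mm; origin at the centre of its underside.

How it is judged:
By the outcome, as a careful person would: the job done as asked, in the order asked, and still so for the second after the job is handed in, with the robot touching nothing.
It also fails if it takes over 45 s, if anything falls off the work surface, if the arm or the gripper's body presses on something with over 40 N, if the wrist force passes 120 N, or if a joint passes its speed limit or range.

ROBOT

A 6-joint arm with a two-finger parallel gripper is mounted at the origin on the work surface. World frame = base frame: x ahead of the robot, y to its left, z up, the work surface at z = 0. Lengths are in m, angles in rad, forces in N, time in s.
With the tool pointing down it reaches from about 0.35 to 0.775 m from the base axis. Payload 7.3 kg.
Tool frame: the origin (TCP) lies at the very end of the fingers, on their centre line; the grasp point (between the pads) lies grip_point_offset behind it (grip_point_offset is the distance from the TCP to the grasp point, in m); z points along the fingers, y is the direction in which the jaws open and shut (so a half turn about z gives the same grasp; the last joint's range is limited). The gripper opens to 92 mm and grips with 3 to 60 N. Pads are 19 mm wide; open, the fingers measure 130 mm over their backs; the gripper's body (75 mm by 190 mm) begins 47 mm behind the grasp point.
Start: joints at [1.024, 0.342, 1.524, -0, 1.275, -0.146], TCP at [0.205, 0.483, 0.227] pointing down, gripper open.
Joint ranges: [-2.53, 2.53], [-0.77, 2.02], [0.04, 2.7], [-1, 4.14], [0.28, 2.66], [-3.11, 3.11]. Speed limits (rad/s): [2.57, 2.57, 3.14, 3.14, 3.14, 3.14].

INTERFACE

Orientations are given as [roll, pitch, yaw] about the fixed x, y, z axes, in that order (R = Rz(yaw) Ry(pitch) Rx(roll)).
In Python, from cell import * gives the robot as it stands.
- The arm moves only by the shell command python3 -m inch 'ROWS' [OPENING] [FORCE]. ROWS is JSON, a list that holds one entry, the list of rows, each a list of 4 numbers: the shift along the tool's x, y, z in mm, then the turn about the tool's z in rad. In form: [[[x, y, z, roll], ...]]. A call has 1 to 10 rows; each row shifts and turns the commanded pose from where the row before left it, along the tool's axes as they then stand; what a row does not reach is not made up. A row lasts 1/8 s, in which the tool goes at most 62.5 mm and 10.7 degrees, less where a joint would pass 70% of its speed; a pose out of reach is approached as far as the arm can. A call with a gripper value outside its range is refused whole. OPENING is the closure, from -1 (fully open) to 1 (shut), set as the call begins (- or left out, the last holds). The fingers move at their own pace and stop on an object; FORCE is the grip in N (left out, the last holds). Time passes only in rows, so rows that do not move let the fingers close. It gives the time, the measured TCP pose, the force and the opening at its end, in the units of the state.
- observe(): the state, without advancing time (a new reading comes with each control period).
- read_camera(name): name is "side" or "top" or "wrist"; returns a dict with "img" (420x560x3 uint8, blue, green, red), "fx", "fy", "cx", "cy" (pixels), "eye" and "rotation" of the camera in the world; the wrist camera has in their place "T_tool_cam" (4x4, takes a point from camera to tool coordinates, whose origin is the TCP and whose axes are the flange's). Camera axes: x right, y down, z forward; pixel columns grow to the right and rows downward; lengths in m; the calibration is good to about 2 mm. A picture is of the moment at which its call begins: read the wrist's pose just before it. There is no depth.
- hand_in(): hands the job in, once; it reports no verdict.
Trained networks look in the newest picture that a camera, given by its name, has taken for a name from the list of things; names that differ only in an ending like _2 or _b are one class to them, and where a whole thing is asked for, a point or a joint stands for the part that bears it (a point fixed in the world has none). Each returns a list of dicts, best first, with "conf" (0 to 1); they miss things now and then, are a little off and sometimes report something else, mostly with a low value. They report only what shows in the picture. A call takes as long as a camera call.
- boxes_of(camera, label): "at" ([row, column] in pixels, amid what is visible of it).
- place_of(camera, label): "at" ([row, column] in pixels: a listed point, or the origin of a listed thing).
The state is a dict: "time": time; "qpos": joint angles; "qvel": joint speeds; "joint_efforts": joint torques, N m; "tool_pos": TCP position; "tool_rot": TCP orientation; "contact_force": force on the tool from outside, world axes, zero at the start; "torque": the same for the moment, N m; "opening": finger opening in m.
Only numpy, scipy, OpenCV 4.12 (cv2) and the standard library are available. Lean on these libraries where they do the work, as an engineer would, in place of code of your own. Each camera call takes 0.05 s, during which the arm holds its last target. There are 200 camera calls.

## Working session

There is one attempt and no reset: what is moved stays moved. The work goes in short steps, Python scripts to look and compute and a shell command to move; the robot and the scene stay as the last step left them, time stands still between calls to the robot, and variables do not carry over. Pictures are saved under pics/ and viewed, about 8 in all and at most 12, crops included, and the job is handed in when it is done.

```bash
mkdir -p pics
cat > h.py <<'E'
from cell import *
import numpy as np, cv2
def ray(c,at):
    d=np.array([(at[1]-c["cx"])/c["fx"],(at[0]-c["cy"])/c["fy"],1.0])
    return np.array(c["rotation"])@d
def onz(c,at,z):
    d=ray(c,at); e=np.array(c["eye"]); return e+d*(z-e[2])/d[2]
def pix(c,p):
    q=np.array(c["rotation"]).T@(np.array(p)-np.array(c["eye"])); return q[1]/q[2]*c["fy"]+c["cy"], q[0]/q[2]*c["fx"]+c["cx"]
E
python3 - <<'E'
from h import *
s=observe(); print(s["tool_pos"],s["tool_rot"],s["opening"],s["time"])
for n in("top","side"):
    c=read_camera(n); cv2.imwrite(f"pics/{n}0.png",c["img"]); print(n,c["fx"],c["cx"],c["cy"],c["eye"],np.round(c["rotation"],3).tolist())
    for l,z in dict(vise=0,end_stop=.023,fixed_jaw=.030,module=.016,jaw_pad=.030,spool_tall=0,spool_flat=0,flux_jar=0,tweezers=0,screwdriver=0,meter=0,parts_tray=0).items():
        for r in place_of(n,l)[:2]: print(l,np.round(r["at"],1),round(r["conf"],2),np.round(onz(c,r["at"],z),4))
E
```

```text
[0.20458524 0.48304703 0.22604687] [-3.14005133e+00 -2.21669414e-04  2.74078951e+00] 0.09183270298333002 0.0
top 486.10065501388516 278.2095318205926 210.60836261181836 [ 0.3903017  -0.00300492  1.83387404] [-3.025, -0.0, -1.565]Traceback (most recent call last):
  File "<stdin>", line 6, in <module>
  File "h.py", line 7, in onz
    d=ray(c,at); e=np.array(c["eye"]); return e+d*(z-e[2])/d[2]
                                                           ~^^^
IndexError: invalid index to scalar variable.
```

```bash
cat > h.py <<'E'
from cell import *
import numpy as np, cv2
from scipy.spatial.transform import Rotation as Ro
def RM(r): return Ro.from_euler("xyz",r).as_matrix()
def onz(c,at,z):
    d=RM(c["rotation"])@np.array([(at[1]-c["cx"])/c["fx"],(at[0]-c["cy"])/c["fy"],1.0])
    e=np.array(c["eye"]); return e+d*(z-e[2])/d[2]
def pix(c,p):
    q=RM(c["rotation"]).T@(np.array(p)-np.array(c["eye"])); return q[1]/q[2]*c["fy"]+c["cy"], q[0]/q[2]*c["fx"]+c["cx"]
E
python3 - <<'E'
from h import *
for n in("top","side"):
    c=read_camera(n); cv2.imwrite(f"pics/{n}0.png",c["img"]); print(n,c["fx"],c["eye"],c["rotation"])
    for l,z in dict(vise=0,end_stop=.023,fixed_jaw=.030,module=.016,jaw_pad=.030,spool_tall=0,spool_flat=0,flux_jar=0,tweezers=0,screwdriver=0,meter=0,parts_tray=0).items():
        for r in place_of(n,l)[:2]: print(l,np.round(r["at"],1),round(r["conf"],2),np.round(onz(c,r["at"],z),4))
c=read_camera("top");cv2.imwrite("pics/top1.png",cv2.resize(c["img"],(800,600),interpolation=cv2.INTER_CUBIC))
E
```

```text
top 486.10065501388516 [ 0.3903017  -0.00300492  1.83387404] [-3.02500621e+00 -1.38637607e-04 -1.56473478e+00]
vise [211.9 229.8] 0.79 [0.599  0.1818 0.    ]
end_stop [188.1 222.8] 0.81 [0.6866 0.2075 0.023 ]
fixed_jaw [206.7 194.7] 0.75 [0.6144 0.3104 0.03  ]
module [216.7 223.5] 0.93 [0.5789 0.2036 0.016 ]
jaw_pad [216.7 245.2] 0.77 [0.5779 0.121  0.03  ]
spool_tall [198.1 158.6] 0.65 [0.6503 0.454  0.    ]
spool_tall [217.3 286. ] 0.48 [ 0.5797 -0.0317  0.    ]
spool_flat [195.  161.2] 0.45 [0.6623 0.4445 0.    ]
flux_jar [180.3 235.5] 0.55 [0.7208 0.1622 0.    ]
tweezers [249.  170.3] 0.65 [0.4571 0.4033 0.    ]
screwdriver [200.1 176.8] 0.71 [0.643  0.3844 0.    ]
meter [271.9 421.2] 0.86 [ 0.3773 -0.5386  0.    ]
parts_tray [216.8 283.9] 0.31 [ 0.5816 -0.0237  0.    ]
side 516.4953043138519 [0.02966534 1.18898592 1.14464753] [-2.27181249  0.01480491 -2.70343213]
vise [252.2 245.2] 0.72 [0.6162 0.1926 0.    ]
end_stop [244.8 228.4] 0.92 [0.6674 0.2053 0.023 ]
fixed_jaw [274.9 221.3] 0.69 [0.6211 0.3304 0.03  ]
module [253.4 253.4] 0.75 [0.5825 0.2008 0.016 ]
jaw_pad [230. 267.] 0.87 [0.5837 0.101  0.03  ]
spool_tall [212.3 287.8] 0.57 [ 0.5726 -0.038   0.    ]
spool_flat [306.7 188.7] 0.87 [0.661  0.4508 0.    ]
spool_flat [317.  262.6] 0.63 [0.4553 0.397  0.    ]
flux_jar [236.4 218.6] 0.53 [0.7286 0.1638 0.    ]
tweezers [315.3 262.3] 0.62 [0.4586 0.3921 0.    ]
screwdriver [313.4 263.7] 0.47 [0.458  0.3846 0.    ]
meter [149.  382.3] 0.61 [ 0.3876 -0.5449  0.    ]
parts_tray [365.8 255.4] 0.68 [0.4043 0.5426 0.    ]
```

View pics/top1.png

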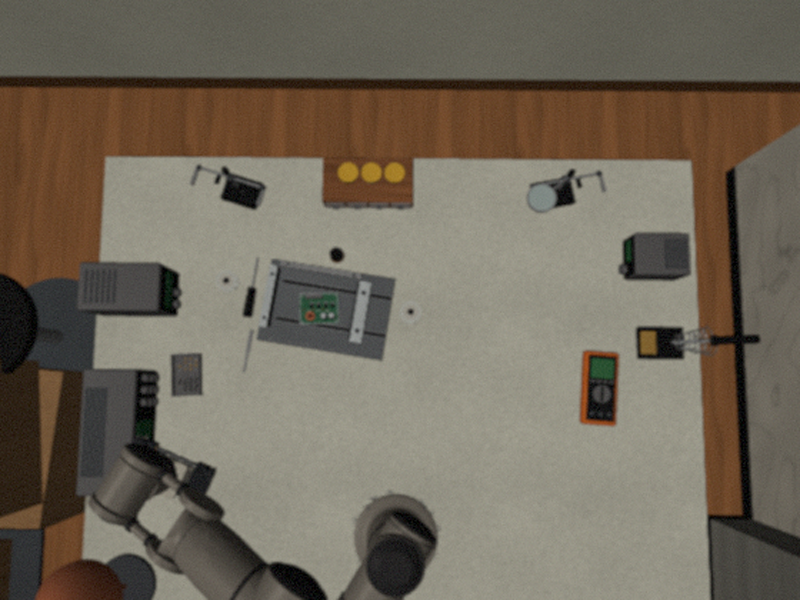

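View pics/side0.png

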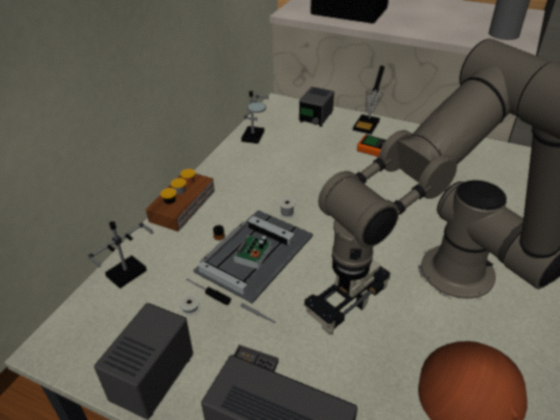

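```bash
python3 -m inch '[[[-56,-22,-15,0],[-56,-22,-15,0],[-56,-22,-15,0],[-56,-22,-15,0],[-56,-22,-15,0],[-56,-22,-15,0],[-50,-23,-10,0],[0,0,0,0.186],[0,0,0,0.186],[0,0,0,0.186]]]' 1
python3 -m inch '[[[0,0,0,0.186],[0,0,0,0.186],[0,0,0,0.186],[0,0,0,0.186],[0,0,0,0],[0,0,0,0]]]'
cat >> h.py <<'E'
def wcam():
    s=observe(); c=dict(read_camera("wrist")); T=np.array(c["T_tool_cam"])
    R=RM(s["tool_rot"]); c["eye"]=np.array(s["tool_pos"])+R@T[:3,3]
    c["rotation"]=Ro.from_matrix(R@T[:3,:3]).as_euler("xyz"); return c
E
python3 - <<'E'
from h import *
print(grip_point_offset)
s=observe(); print(s["tool_pos"],s["tool_rot"],s["opening"],s["qpos"])
c=wcam(); print(np.round(c["T_tool_cam"],3).tolist(),c["eye"])
cv2.imwrite("pics/w1.png",c["img"])
for l,z in dict(vise=0,end_stop=.023,fixed_jaw=.030,module=.016,jaw_pad=.030,flux_jar=0).items():
    for r in place_of("wrist",l)[:2]: print(l,np.round(r["at"],1),round(r["conf"],2),np.round(onz(c,r["at"],z),4))
E
```

```text
time: 2.7
tool_pos: [0.4999, 0.1898, 0.3266]
tool_rot: [-3.142, -0.0, 2.176]
contact_force: [0.1, 0.2, 0.8]
opening: 0.0006
time: 3.45
tool_pos: [0.4997, 0.1901, 0.3267]
tool_rot: [-3.142, -0.0, 1.442]
contact_force: [0.2, -0.0, -0.9]
opening: 0.0001
0.0188
[0.49972313 0.19009918 0.326722  ] [-3.14158650e+00 -8.60982843e-05  1.44245247e+00] 0.000125909044973806 [2.20068993e-01 3.04214243e-01 1.30502141e+00 8.30859307e-05
 1.53233339e+00 3.48409656e-01]
[[0.0, -0.96, -0.28, 0.077], [1.0, 0.0, -0.0, 0.0], [0.0, -0.28, 0.96, -0.159], [0.0, 0.0, 0.0, 1.0]] [0.50997162 0.26689177 0.48557584]
end_stop [132.8 419. ] 0.64 [0.6771 0.2088 0.023 ]
fixed_jaw [ 41.2 365.1] 0.57 [0.614  0.3243 0.03  ]
module [142.7 344.6] 0.64 [0.5827 0.2075 0.016 ]
jaw_pad [214.4 345.9] 0.58 [0.5746 0.1138 0.03  ]
flux_jar [163.4 453.5] 0.94 [0.7317 0.1582 0.    ]
```

View pics/w1.png

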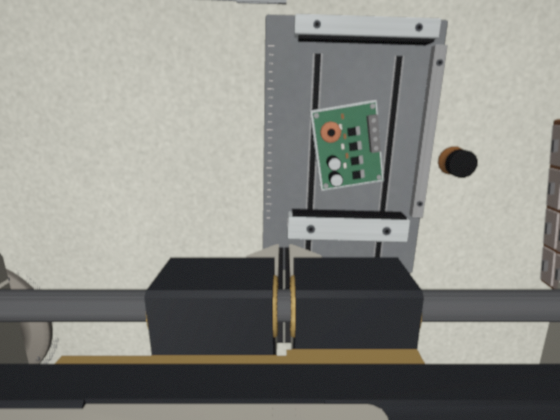

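```bash
cat > m.py <<'E'
from h import *
c=wcam()
def P(col,row,z): return onz(c,(row,col),z)[:2]
E
python3 - <<'E'
from m import *
m=[P(*q,.042) for q in((313,112),(376,101),(384,179),(321,190))]
print("mod",np.round(m,4),np.mean(m,0), [np.linalg.norm(m[i]-m[(i+1)%4]) for i in range(4)])
print("mod angs",[np.degrees(np.arctan2(*(b-a)[::-1])) for a,b in((m[0],m[1]),(m[3],m[2]),(m[3],m[0]),(m[2],m[1]))])
def L(a,b,z,n):
    a,b=P(*a,z),P(*b,z);d=b-a;print(n,np.round([a,b],4).tolist(),np.linalg.norm(d),np.degrees(np.arctan2(d[1],d[0])))
L((297,39),(438,43),.044,"fixed jaw face top")
L((290,213),(408,218),.044,"jaw pad top")
L((289,236),(406,241),.044,"jaw back top")
L((413,217),(432,45),.030,"stop face top")
L((266,16),(263,250),.016,"bed left")
i=cv2.resize(c["img"][0:260,250:450],None,fx=3,fy=2.3*1.3,interpolation=cv2.INTER_CUBIC)
i=cv2.resize(c["img"][0:260,230:480],(575,598),interpolation=cv2.INTER_CUBIC);cv2.imwrite("pics/w2.png",i)
E
```

```text
mod [[0.544  0.2522]
 [0.6202 0.255 ]
 [0.6247 0.1584]
 [0.5437 0.1545]] [0.58315424 0.20503067] [np.float64(0.07628006332706627), np.float64(0.09673464115470265), np.float64(0.08110788042784112), np.float64(0.09767352431644173)]
mod angs [np.float64(2.0918407009955295), np.float64(2.7058945979272706), np.float64(89.8490323192245), np.float64(92.68460277134133)]
fixed jaw face top [[0.5344, 0.3346], [0.6937, 0.3094]] 0.1612387051487746 -9.011788060967314
jaw pad top [[0.5004, 0.1297], [0.6526, 0.1027]] 0.1546576849915185 -10.057070764722603
jaw back top [[0.495, 0.0981], [0.6489, 0.0706]] 0.15633965979371234 -10.127294920980793
stop face top [[0.6639, 0.098], [0.6924, 0.3094]] 0.21336410277551496 82.31327116447302
bed left [[0.5023, 0.3687], [0.4545, 0.0711]] 0.3014320535583809 -99.1356923531411
```

View pics/w2.png

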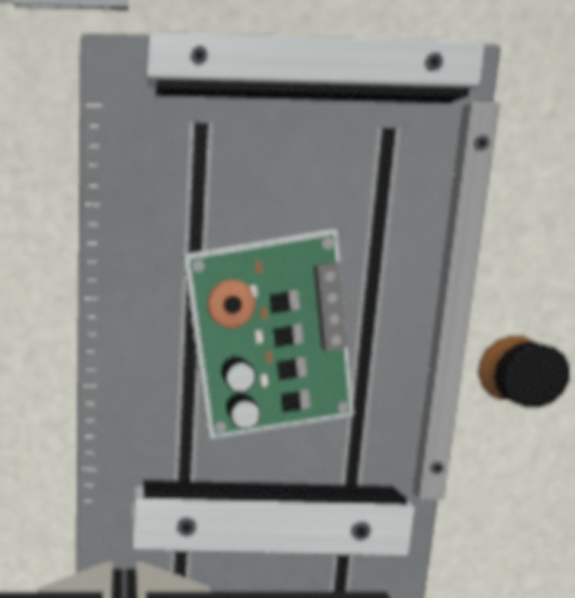

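The wrist view shows the vise yawed about -9°, with its origin near (0.596, 0.198). The board centre is at vise (-14, 5) mm, turned about +11°. The jaw face is at y ≈ -84, so there is a gap of about 32–47 mm between jaw and board. I'll lower the two slightly spread fingers into that gap.

```bash
python3 -m inch '[[[0,0,0,0.029],[-11,22,55,0],[-11,22,55,0],[-12,23,55,0],[-12,23,55,0],[0,0,0,0],[0,0,0,0]]]' 0.35
cat >> h.py <<'E'
O=np.array([.596,.198]); A=np.radians(-9); U=np.array([[np.cos(A),np.sin(A)],[-np.sin(A),np.cos(A)]])
def V(p): return np.round(1000*(U@(np.array(p)[:2]-O)),1)
E
python3 - <<'E'
from m import *
s=observe(); print(V(s["tool_pos"]),s["tool_pos"],s["tool_rot"],s["opening"])
for l,z in dict(end_stop=.023,fixed_jaw=.030,module=.016,jaw_pad=.030).items():
    for r in place_of("wrist",l)[:1]: print(l,np.round(r["at"],1),round(r["conf"],2),V(onz(c,r["at"],z)))
cv2.imwrite("pics/w3.png",c["img"])
E
```

```text
time: 4.72
tool_pos: [0.5817, 0.1307, 0.1081]
tool_rot: [3.14, -0.001, 1.409]
contact_force: [-0.3, 0.3, 0.2]
opening: 0.0299
[ -3.3 -68.4] [0.58208945 0.13095059 0.10907444] [ 3.13813504e+00 -1.20602775e-03  1.40987510e+00] 0.029992739968838267
end_stop [ 84.3 411.9] 0.91 [80.7 20.4]
module [108.3 266.9] 0.62 [-14.3   5.6]
jaw_pad [236.2 278.7] 0.68 [ -6.8 -82.2]
```

View pics/w3.png

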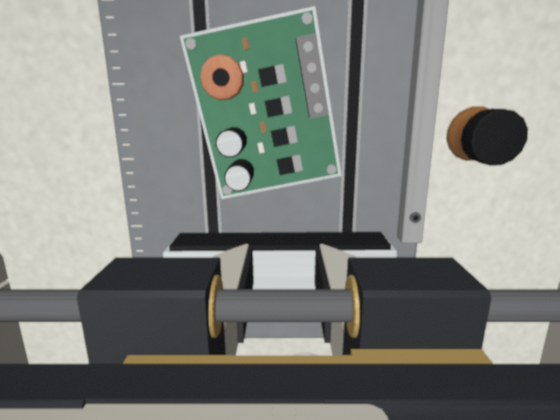

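```bash
python3 -m inch '[[[0,-3,30,0],[0,0,30,0],[0,0,15,0],[0,0,10,0],[0,0,0,0]]]'
python3 - <<'E'
from m import *
s=observe(); print(V(s["tool_pos"]),s["tool_pos"],s["tool_rot"],s["contact_force"])
E
```

```text
time: 5.6
tool_pos: [0.5783, 0.1308, 0.0218]
tool_rot: [-3.142, -0.0, 1.41]
contact_force: [0.8, -0.9, -0.6]
opening: 0.0297
[ -6.6 -69. ] [0.5787181  0.13084798 0.02232902] [ 3.14064994e+00 -3.22874377e-04  1.40985819e+00] [-0.40136762  0.59943991  0.58554409]
```

```bash
python3 -m inch '[[[10,0,0,0],[10,0,0,0],[10,0,0,0],[10,0,0,0],[10,0,0,0],[10,0,0,0],[10,0,0,0],[5,0,0,0],[3,0,0,0],[0,0,0,0]]]'
python3 - <<'E'
from m import *
s=observe(); print(V(s["tool_pos"]),s["tool_pos"],s["tool_rot"],s["contact_force"])
for l,z in dict(end_stop=.023,fixed_jaw=.030,module=.016,jaw_pad=.030).items():
    for r in place_of("wrist",l)[:1]: print(l,np.round(r["at"],1),round(r["conf"],2),V(onz(c,r["at"],z)))
cv2.imwrite("pics/w4.png",c["img"])
E
```

```text
time: 6.9
tool_pos: [0.5909, 0.2083, 0.0217]
tool_rot: [3.141, -0.001, 1.41]
contact_force: [0.6, -1.1, 1.2]
opening: 0.0298
[-6.7  9.3] [0.59084331 0.20823282 0.02155305] [ 3.14146263e+00 -8.53508652e-04  1.40966291e+00] [ 1.06100521 -1.00221543  0.51320949]
end_stop [247.5 467.8] 0.78 [81.8 20.2]
module [136.5 287.3] 0.69 [-4.5 72.3]
```

View pics/w4.png

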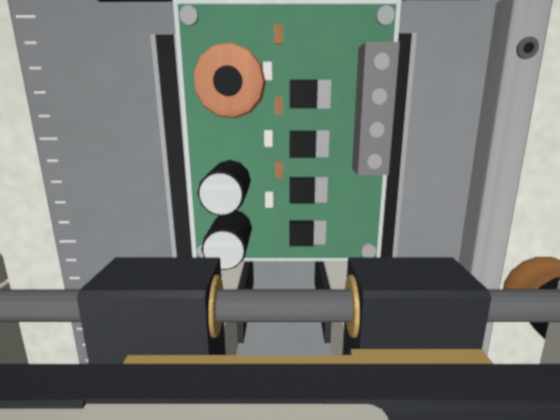

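```bash
python3 -m inch '[[[-15,0,0,0],[0,-40,0,0],[0,-35,0,0],[25,0,0,0],[30,0,0,0],[22,0,0,0],[0,0,0,0]]]' 1
python3 -m inch '[[[0,10,0,0],[0,10,0,0],[0,10,0,0],[0,10,0,0],[0,10,0,0],[0,5,0,0],[0,3,0,0],[0,0,0,0]]]'
python3 - <<'E'
from m import *
s=observe(); print(V(s["tool_pos"]),s["tool_pos"],s["tool_rot"],s["contact_force"])
for l,z in dict(end_stop=.023,fixed_jaw=.030,module=.016,jaw_pad=.030).items():
    for r in place_of("wrist",l)[:1]: print(l,np.round(r["at"],1),round(r["conf"],2),V(onz(c,r["at"],z)))
cv2.imwrite("pics/w5.png",c["img"])
E
```

```text
time: 8.02
tool_pos: [0.5267, 0.2814, 0.0217]
tool_rot: [3.141, -0.0, 1.411]
contact_force: [-0.2, -0.0, -0.8]
opening: 0.0002
time: 9.02
tool_pos: [0.5842, 0.2717, 0.0217]
tool_rot: [3.141, -0.0, 1.41]
contact_force: [-2.4, 0.0, 1.2]
opening: 0.0003
[-23.1  70.9] [0.5842429  0.2716504  0.02169922] [ 3.14073540e+00 -1.77387289e-04  1.40989413e+00] [-1.80053123 -0.04922893  0.91036657]
end_stop [355.3 482.2] 0.6 [81.7 20.4]
fixed_jaw [156.  327.5] 0.92 [ -4.1 126.9]
module [256.5 397.6] 0.83 [34.6 74.1]
jaw_pad [  0.  361.4] 0.18 [  6.9 185.8]
```

View pics/w5.png

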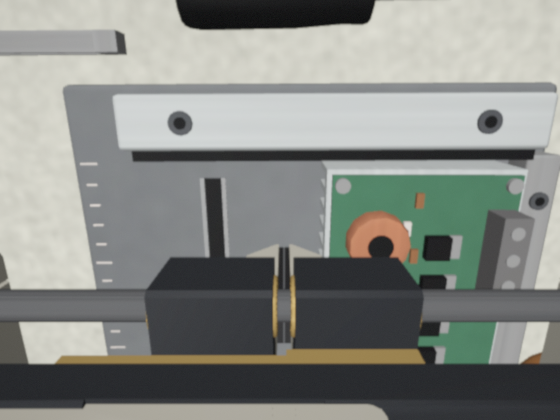

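```bash
python3 -m inch '[[[0,2,0,0],[0,2,0,0],[0,1,0,0],[0,1,0,0],[0,0,0,0]]]'; python3 -m inch '[[[0,1,0,0],[0,0,0,0]]]';python3 -m inch '[[[0,1,0,0],[0,0,0,0]]]'
```

```text
time: 9.9
tool_pos: [0.59, 0.2707, 0.0217]
tool_rot: [3.141, -0.0, 1.41]
contact_force: [-3.2, 0.6, 2.0]
opening: 0.0009
time: 10.15
tool_pos: [0.5906, 0.2706, 0.0217]
tool_rot: [-3.141, 0.0, 1.41]
contact_force: [-4.4, 1.2, 3.7]
opening: 0.0005
time: 10.4
tool_pos: [0.5907, 0.2706, 0.0217]
tool_rot: [-3.139, 0.001, 1.41]
contact_force: [-8.6, 1.4, 6.0]
opening: -0.0001
```

```bash
python3 -m inch '[[[0,1,0,0],[0,1,0,0],[0,0,0,0]]]'
python3 - <<'E'
from h import *
s=observe(); print(V(s["tool_pos"]),s["contact_force"],s["tool_rot"])
E
```

```text
time: 10.78
tool_pos: [0.5907, 0.2705, 0.0217]
tool_rot: [-3.135, 0.001, 1.41]
contact_force: [-14.8, 1.9, 10.0]
opening: 0.0006
[-16.6  70.8] [-14.78778611   1.91674819  10.03713354] [-3.13543923e+00  1.43459691e-03  1.41025665e+00]
```

```bash
python3 -m inch '[[[0,-15,0,0],[0,-25,0,0],[-25,0,0,0],[-30,0,0,0],[-18,0,0,0],[0,30,0,0],[0,35,0,0],[0,28,0,0],[0,0,0,0]]]' ; python3 -m inch '[[[0,0,0,0],[0,0,0,0],[0,0,0,0]]]' 0.35;  python3 - <<'E'
from m import *
s=observe(); print(V(s["tool_pos"]),s["contact_force"],s["tool_rot"])
for l,z in dict(end_stop=.023,module=.016).items():
    for r in place_of("wrist",l)[:1]: print(l,np.round(r["at"],1),round(r["conf"],2),V(onz(c,r["at"],z)))
E
```

```text
time: 11.9
tool_pos: [0.6366, 0.1887, 0.0216]
tool_rot: [3.139, -0.001, 1.408]
contact_force: [-0.5, 0.3, -0.5]
opening: 0.0003
time: 12.28
tool_pos: [0.6339, 0.1898, 0.0219]
tool_rot: [-3.142, -0.0, 1.41]
contact_force: [0.5, -0.3, 0.8]
opening: 0.0257
[38.9 -2.1] [-0.53794178  0.1759465   0.41318835] [ 3.14146801e+00 -1.10041745e-04  1.41027820e+00]
end_stop [225.2 372.8] 0.91 [81.  20.1]
module [104.2 287.1] 0.57 [40.8 75. ]
```

Now push +y until the board bears on the fixed jaw. I expect that at TCP y ≈ 15.5.

```bash
python3 -m inch '[[[6,0,0,0],[4,0,0,0],[2,0,0,0],[1,0,0,0],[1,0,0,0],[1,0,0,0],[0,0,0,0]]]' ; python3 -m inch '[[[1,0,0,0],[1,0,0,0],[0,0,0,0]]]'; python3 -m inch '[[[1,0,0,0],[1,0,0,0],[0,0,0,0]]]';python3 - <<'E'
from m import *
s=observe(); print(V(s["tool_pos"]),s["contact_force"],s["tool_rot"])
E
```

```text
time: 13.3
tool_pos: [0.6366, 0.2041, 0.0217]
tool_rot: [-3.141, 0.0, 1.41]
contact_force: [-2.0, -4.4, 1.8]
opening: 0.0301
time: 13.68
tool_pos: [0.6369, 0.2059, 0.0217]
tool_rot: [-3.141, 0.001, 1.41]
contact_force: [-3.4, -5.2, 1.9]
opening: 0.0299
time: 14.05
tool_pos: [0.637, 0.206, 0.0217]
tool_rot: [-3.14, 0.004, 1.41]
contact_force: [-3.8, -12.3, 3.9]
opening: 0.0298
[39.3 14.3] [ -3.69238253 -12.90747439   4.09364258] [-3.14041899  0.00357338  1.40992381]
```

```bash
python3 -m inch '[[[1,0,0,0],[1,0,0,0],[0,0,0,0]]]'; python3 -m inch '[[[-10,0,0,0],[-13,0,0,0],[0,-35,0,0],[0,-40,0,0],[0,-25,0,0],[25,0,0,0],[30,0,0,0],[20,0,0,0],[0,0,0,0]]]' 1;  python3 - <<'E'
from m import *
s=observe(); print(V(s["tool_pos"]),s["contact_force"],s["tool_rot"])
for l,z in dict(end_stop=.023,fixed_jaw=.03,module=.016).items():
    for r in place_of("wrist",l)[:1]: print(l,np.round(r["at"],1),round(r["conf"],2),V(onz(c,r["at"],z)))
cv2.imwrite("pics/w6.png",c["img"])
E
```

```text
time: 14.48
tool_pos: [0.6371, 0.206, 0.0217]
tool_rot: [-3.14, 0.007, 1.41]
contact_force: [-5.6, -19.0, 6.1]
opening: 0.03
time: 15.6
tool_pos: [0.5474, 0.2788, 0.0216]
tool_rot: [3.141, -0.001, 1.412]
contact_force: [0.1, 0.8, 1.1]
opening: 0.0005
[-60.7  71.1] [-0.76888916 -0.32601702 -0.54711715] [-3.14137940e+00  1.37568213e-04  1.41089680e+00]
fixed_jaw [158.4 414.2] 0.7 [ -4.7 127.1]
module [250.7 489.1] 0.74 [42.7 78.5]
```

View pics/w6.png

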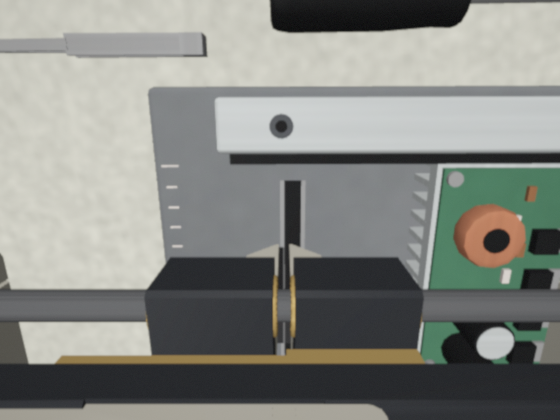

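```bash
python3 -m inch '[[[0,18,0,0],[0,14,0,0],[0,6,0,0],[0,3,0,0],[0,2,0,0],[0,1,0,0],[0,1,0,0],[0,0,0,0]]]'; python3 -m inch '[[[0,1,0,0],[0,1,0,0],[0,0,0,0]]]';python3 - <<'E'
from m import *
s=observe(); print(V(s["tool_pos"]),s["contact_force"],s["tool_rot"])
E
```

```text
time: 16.8
tool_pos: [0.5907, 0.2706, 0.0217]
tool_rot: [-3.14, 0.001, 1.41]
contact_force: [-4.3, -0.3, 2.6]
opening: 0.0003
time: 17.18
tool_pos: [0.5908, 0.2705, 0.0217]
tool_rot: [-3.136, 0.001, 1.41]
contact_force: [-11.7, 0.8, 7.3]
opening: 0.0007
[-16.5  70.8] [-12.14001614   0.33202352   7.03251475] [-3.13584486e+00  1.42991372e-03  1.41043600e+00]
```

```bash
python3 -m inch '[[[0,-15,0,0],[0,-20,-5,0],[-30,0,-28,0],[-45,0,-27,0],[-50,20,0,0],[-50,20,0,0],[-36,14,0,0],[0,0,0,0],[0,0,0,0]]]' 0.35;python3 - <<'E'
from m import *
s=observe(); print(V(s["tool_pos"]),s["tool_pos"],s["contact_force"],s["opening"])
for l,z in dict(end_stop=.023,jaw_pad=.03,module=.016).items():
    for r in place_of("wrist",l)[:1]: print(l,np.round(r["at"],1),round(r["conf"],2),V(onz(c,r["at"],z)))
cv2.imwrite("pics/w7.png",c["img"])
E
```

```text
time: 18.35
tool_pos: [0.5788, 0.059, 0.0817]
tool_rot: [3.141, -0.0, 1.409]
contact_force: [-0.4, 0.4, -0.5]
opening: 0.0299
[   4.5 -139.4] [0.57866856 0.05958055 0.08171038] [-0.72558927  0.29178406 -0.04118774] 0.0297055823295429
jaw_pad [139.8 264.3] 0.59 [ -6.1 -83. ]
module [136.1 265.4] 0.62 [ -6.1 -82.1]
```

View pics/w7.png

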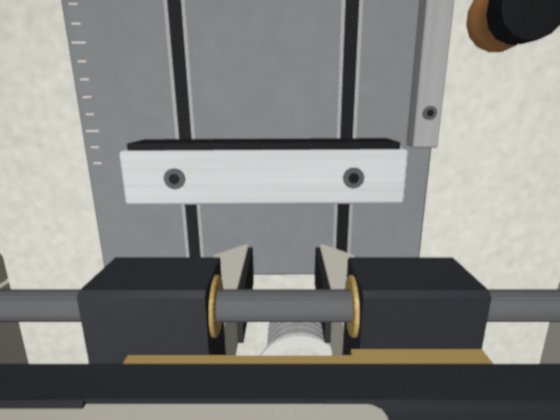

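```bash
python3 -m inch '[[[0,0,27,0],[0,0,25,0],[0,0,5,0],[0,0,0,0],[5,0,0,0],[10,0,0,0],[14,0,0,0],[14,0,0,0],[14,0,0,0],[14,0,0,0]]]';python3 -m inch '[[[14,0,0,0],[12,0,0,0],[8,0,0,0],[4,0,0,0],[2,0,0,0],[0,0,0,0]]]'
python3 - <<'E'
from m import *
s=observe(); print(V(s["tool_pos"]),s["tool_pos"],s["contact_force"],s["opening"])
E
```

```text
time: 19.8
tool_pos: [0.5904, 0.1299, 0.0248]
tool_rot: [3.141, -0.0, 1.41]
contact_force: [1.0, -4.5, 1.7]
opening: 0.0297
time: 20.55
tool_pos: [0.5963, 0.1686, 0.0245]
tool_rot: [-3.141, -0.001, 1.409]
contact_force: [0.2, 0.2, 0.1]
opening: 0.0298
[  4.9 -29. ] [0.59625347 0.16856916 0.02447087] [-0.48879422  0.83206569  0.09962742] 0.03033307333167125
```

```bash
python3 -m inch '[[[2,0,0,0],[2,0,0,0],[2,0,0,0],[1,0,0,0],[1,0,0,0],[0,0,0,0]]]'; python3 -m inch '[[[1,0,0,0],[1,0,0,0],[0,0,0,0]]]'
python3 - <<'E'
from m import *
s=observe(); print(V(s["tool_pos"]),s["tool_pos"],s["contact_force"],s["opening"])
E
```

```text
time: 21.35
tool_pos: [0.5975, 0.1764, 0.0245]
tool_rot: [-3.141, -0.0, 1.41]
contact_force: [-1.3, -1.7, -1.1]
opening: 0.0298
time: 21.72
tool_pos: [0.5976, 0.1768, 0.0245]
tool_rot: [-3.14, 0.002, 1.41]
contact_force: [-3.0, -9.4, -0.1]
opening: 0.0298
[  4.9 -20.7] [0.59755394 0.17676423 0.02450544] [ -2.4471122  -10.08086443   0.61745432] 0.030037037756397784
```

```bash
python3 -m inch '[[[1,0,0,0],[1,0,0,0],[1,0,0,0],[1,0,0,0],[0,0,0,0]]]'
python3 - <<'E'
from m import *
s=observe(); print(V(s["tool_pos"]),s["contact_force"],s["tool_rot"])
E
python3 -m inch '[[[-4,0,0,0],[-20,0,0,0],[-25,0,-20,0],[0,0,-60,0],[0,0,-60,0],[15,15,-60,0],[15,15,-40,0],[0,0,0,0],[0,0,0,0]]]'
python3 - <<'E'
from m import *
s=observe(); print(V(s["tool_pos"]),s["tool_pos"],s["contact_force"])
for l,z in dict(end_stop=.023,fixed_jaw=.03,jaw_pad=.03,module=.016).items():
    for r in place_of("wrist",l)[:1]: print(l,np.round(r["at"],1),round(r["conf"],2),V(onz(c,r["at"],z)))
cv2.imwrite("pics/w8.png",cv2.resize(c["img"][:300,180:560],(760,600),interpolation=cv2.INTER_CUBIC))
E
```

```text
time: 22.4
tool_pos: [0.5976, 0.1769, 0.0245]
tool_rot: [-3.139, 0.008, 1.411]
contact_force: [-6.9, -23.3, 3.6]
opening: 0.0298
[  4.8 -20.6] [ -6.20209194 -21.97950523   4.57512504] [-3.1386556   0.00813898  1.41060849]
time: 23.58
tool_pos: [0.6246, 0.158, 0.2628]
tool_rot: [-3.141, -0.0, 1.41]
contact_force: [-0.3, 0.3, -0.2]
opening: 0.0297
[ 34.2 -35.2] [0.62427146 0.15785825 0.26220364] [-0.34023176 -0.65554502 -0.56979323]
end_stop [123.3 325.5] 0.81 [80.5 21.2]
fixed_jaw [ 14.3 243.6] 0.92 [ -4.7 127.4]
jaw_pad [117.1 246. ] 0.88 [-5.6 28.3]
module [ 66.7 288.6] 0.61 [40.2 79.9]
```

View pics/w8.png

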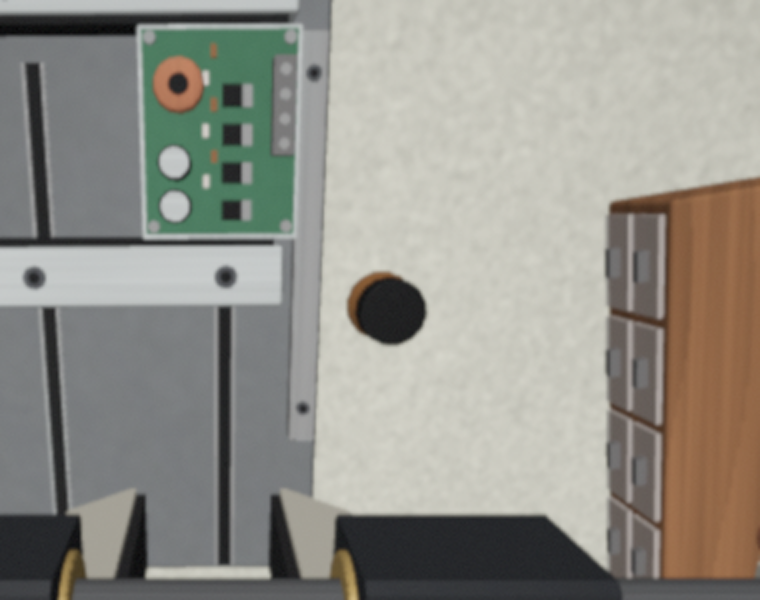

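The board sits against the stop and fixed jaw, with the moving jaw against it. The pads measure 99 mm apart for a 100 mm board, and the robot is clear.

```bash
python3 -c "
from cell import *
hand_in()"
```

```text
the job is handed in; nothing more can be done
```

The amplifier board is in the corner of the vise, square against the end stop and fixed jaw. The moving jaw is pushed up against it. I handed the job in with the arm about 0.26 m above the bench and clear of everything. The robot clock read about 23.6 s at my last reading, well under the 45 s limit.

**How it was done:** I pushed the board towards the fixed jaw with two spread fingertips, which also squared it. I then pushed it into the end stop with the outside of a finger, about 15 N at the stop. Next I pushed it to the fixed jaw (about 19 N) and again into the end stop, where the finger stopped at the same place to 0.1 mm. Last, I slid the jaw up until it stopped, about 23 N. Nothing was gripped or lifted.

**Last checks:**
- **Jaw:** it stopped where I expected for a held board. The camera put the pads 99 mm apart, against the 100 mm board.
- **Corner:** the close-up shows the board touching both stops and square. The finger stops agree.
- **Disagreement:** the network put the board at (40, 80) mm, against (42, 75) mm expected. It read the fixed jaw about 2 mm too far in y as well, so I put part of that down to measurement error and relied on the finger stops.
- **Bystanders:** I touched none on purpose, and no unexpected force showed. I did not measure their positions again at the end.

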